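Hold a cast soap log down in the V-cradle of a craft case

ROBOT

A 6-joint arm with a two-finger parallel gripper is mounted at the origin on the work surface. World frame = base frame: x ahead of the robot, y to its left, z up, the work surface at z = 0. Lengths are in m, angles in degrees, forces in N, time in s.
With the tool pointing down it reaches from about 0.25 to 0.725 m from the base axis. Payload 9.7 kg.
Tool frame: the origin (TCP) lies at the very end of the fingers, on their centre line; the grasp point (between the pads) lies 19 mm behind it; z points along the fingers, y is the line along which they close (so a half turn about z gives the same grasp; the last joint's range is limited). The gripper opens to 85 mm and grips with 20 to 120 N. Pads are 22 mm wide; open, the fingers measure 114 mm over their backs; the gripper's body (76 mm by 85 mm) begins 54 mm behind the grasp point. The pads swing forward as they close: fully open they stand 13 mm farther back than shut.
Start: joints at [-74.485, 4.979, 10.078, 95.1, 0, 90], TCP at [0.147, -0.53, 0.205] pointing down, gripper open.
Joint ranges: [-179.16, 179.16], [-48.56, 103.87], [-65.8, 70.77], [-126.05, 130.52], [-82.76, 87.17], [-180, 180]. Speed limits (degrees/s): [127.2, 127.2, 147.25, 180, 180, 180].

INTERFACE

Orientations are given as [roll, pitch, yaw] about the fixed x, y, z axes, in that order (R = Rz(yaw) Ry(pitch) Rx(roll)).
In Python, from workcell import bot gives the robot as it stands.
- The arm moves only by the tool arm_command, never from a script. Its argument "series" is a list of rows, each a list of 4 numbers: the shift along the tool's x, y, z in m, then the turn about the tool's z in rad. A call has exactly 5 rows; each row is the pose to reach, as a shift and turn from the pose commanded when the call began, along the tool's axes at that moment; what a row does not reach only later rows make up. A row lasts 1/10 s, in which the tool goes at most 50 mm and 8.59 degrees, less where a joint would pass 70% of its speed; a pose out of reach is approached as far as the arm can. A call with a gripper value outside its range is refused whole. "hand" is the finger opening in m, from 0 to 0.0854, set as the call begins (left out, the last holds). The fingers move at their own pace and stop on an object; "grip_force" is the grip in N (left out, the last holds). Time passes only in rows, so rows that repeat a pose let the fingers close, or fill a call up. It gives the time, the measured TCP pose, the force, the opening and the grip force at its end, in the units of the state.
- bot.get_obs(): the state, without advancing time (a new reading comes with each control period).
- bot.camera(name): name is "scene" or "top"; returns a dict with "color" (400x640x3 uint8, blue, green, red), "camera_matrix" (3x3 intrinsics, pixels), "xyz" and "orientation" of the camera in the world. Camera axes: x right, y up, looking along -z (the intrinsics and any distortion apply to the point x, -y, -z); pixel columns grow to the right and rows downward; lengths in m; the calibration is good to about 2 mm. A picture is of the moment at which its call begins. There is no depth.
- bot.job_done(): hands the job in; it is judged then, once.
Trained networks look in the newest picture that a camera, given by its name, has taken for a name from the list of things; names that differ only in an ending like _2 or _b are one class to them, and where a whole thing is asked for, a point or a joint stands for the part that bears it (a point fixed in the world has none). Each returns a list of dicts, best first, with "confidence" (0 to 1); they miss things now and then, are a little off and sometimes report something else, mostly with a low value. They report only what shows in the picture. A call takes as long as a camera call. They do not tell look-alikes from the thing itself.
- bot.find_in(camera, target): "location" ([column, row] in pixels, amid what is visible of it).
- bot.mark_of(camera, target): "location" ([column, row] in pixels: a listed point, or the origin of a listed thing).
The state is a dict: "time": time; "q": joint angles; "qd": joint speeds; "joint_efforts": joint torques, N m; "ee_pos": TCP position; "tcp_rot": TCP orientation; "wrist_force": force on the tool from outside, world axes, zero at the start; "torque": the same for the moment, N m; "opening": finger opening in m; "grasp_force": force on a finger pad.
Only numpy, scipy, OpenCV 4.12 (cv2) and the standard library are available. Lean on these libraries where they do the work, as an engineer would, in place of code of your own. Each camera call takes 0.05 s, during which the arm holds its last target. There are 200 camera calls.

TASK

Lower the craft case's open lid until it is fully closed, so that the blue V-cradle on it becomes a work rest. Then take the peach soap log from its white stand, lay it along the middle of the V-cradle, and finish while still holding it there, pressed evenly onto both sloping sides with a firm push of about 10 N, so that I can carve it: do not let go. Leave the paint jar, white cup and green round mould where they stand.

Things in the scene. Friction and masses are not known exactly. Their poses are not given: they have to be found in the camera images.
- case_hinge (a point): Middle of the hinge line of the craft case: an open plywood box, 170 mm deep (x), 210 wide (y), 60 high, fixed, with a hinged light-wood lid. The point lies on the far rim (own +x side), 60 mm above the table; x runs from the case's front to the hinge, y along the hinge, z up. The middle of the case is 85 mm from it towards -x.
- lid (a joint): Lid angle, rad: 0 closed, grows as the front edge rises (max 1.4). The stiff hinge keeps it where it is left; 2 to 5 N near the front edge moves it. Panel 8 mm thick, 175 from hinge line to front edge, 210 wide; its underside passes through the hinge line; closed, its top is 68 mm above the table. The front 65 mm of the outer side is bare, to push on; the cradle stands behind that.
- cradle (a point): Where the log's centre must end: on its centre line when seated, half-way along the V. Rides on the lid, 75 mm from the hinge line, 38 above the outer face; lid closed: x to the hinge, y along the groove, z up. Cradle: two blue 90-degree V-saddles, 22 mm long, centred 50 mm either side, 78 mm gap between for fingers; tops of the slopes 6 mm below this point, 23 mm to each side.
- log_center (a point): Centre of the peach-coloured cast soap log, a plain cylinder 40 mm in diameter and 130 mm long, about 0.16 kg, with a pale band near each end; its x axis runs along the log. It starts lying level on the drying stand, its centre 32 mm above the table. It may be gripped round its middle.
- stand: White drying stand, fixed; origin at the middle of its underside, x along the log on it. Base plate 140 x 60 x 4 mm; two cross bars 52 mm either side of the middle, 18 mm long, 60 wide, top 12 mm above the table, with small ridges (to 18 mm) that stop the log rolling; between the bars the log is free for fingers.
- paint_jar: Paint jar with black cap, 34 mm diameter, 55 mm high, origin under its centre; leave alone.
- cup: White plastic cup, 72 mm rim diameter, 75 mm high, origin under its centre; leave alone.
- mould: Green round silicone mould, 72 mm diameter, 60 mm high, origin under its centre; leave alone.
Mind the look-alikes: they are no part of the job. Of the things like the part that bears log_center, leave any that is turquoise; of the rest the larger one is meant. What is meant by the stand is not turquoise, and is the smaller of those in its own colour.

How it is judged:
By the outcome, as a careful person would: the job done as asked, in the order asked, and still so for the second after the job is handed in, while the arm keeps its last pose, push and grip.
It also fails if it takes over 64 s, if anything falls off the work surface, if the arm or the gripper's body presses on something with over 40 N, if the wrist force passes 120 N, or if a joint passes its speed limit or range.

## Working session

There is one attempt and no reset: what is moved stays moved. The work goes in short steps, Python scripts to look and compute and a tool call to move; the robot and the scene stay as the last step left them, time stands still between calls to the robot, and variables do not carry over. Pictures are saved under pics/ and viewed, at most 10 in all, crops included, and the job is handed in when it is done.

Besides the shell and the picture viewer there is one more tool, called after "Emit:" by a JSON object that holds its "method" and its "body", one argument or row to a line. arm_command: Moves the arm, as the interface text tells. Its arguments: {"type":"object","properties":{"series":{"type":"array"},"hand":{"type":"number"},"grip_force":{"type":"number"}},"required":["series"]}

```bash
mkdir -p pics; cat > h.py <<'E'
import numpy as np, cv2
from workcell import bot
from scipy.spatial.transform import Rotation as R
def rot(c):
    o=np.array(c["orientation"],float)
    if o.shape==(3,3): return o
    if o.size==4: return None
    return R.from_euler('xyz',o,degrees=True).as_matrix()
def ray(c,px):
    K=np.array(c["camera_matrix"]); 
    d=cv2.undistortPoints(np.array([[px]],float),K,np.array(c.get("distortion",np.zeros(5)),float))[0,0]
    return np.array(c["xyz"]),rot(c)@np.array([d[0],-d[1],-1])
def atz(c,px,z):
    o,d=ray(c,px); return o+d*(z-o[2])/d[2]
def proj(c,P):
    p=rot(c).T@(np.array(P)-np.array(c["xyz"])); p=np.array([p[0],-p[1],-p[2]])
    q=np.array(c["camera_matrix"])@p; return q[:2]/q[2]
E
python3 - <<'E'
from h import *
import pickle
np.set_printoptions(precision=4,suppress=True)
print(bot.get_obs())
for n in("scene","top"):
    c=bot.camera(n); print({k:v for k,v in c.items() if k!="color"})
    cv2.imwrite(f"pics/{n}0.png",c["color"]); pickle.dump(c,open(n+"0.pkl","wb"))
    for t in("case_hinge","cradle","log_center","stand","paint_jar","cup","mould"):
        print(n,t,[(np.round(d["location"],1),round(d["confidence"],2)) for d in bot.mark_of(n,t)])
E
```

```text
{'time': 0.0, 'q': array([-74.4853,   5.01  ,  10.0351,  95.1017,   0.0004,  90.0002]), 'qd': array([-0.0159, -0.0016, -0.0455, -0.0216, -0.0364, -0.0003]), 'joint_efforts': array([  0.0021, -52.0385,  46.4806,   0.0163,   0.0002,   0.    ]), 'ee_pos': array([ 0.147 , -0.5297,  0.2047]), 'tcp_rot': array([-179.9234,   -0.0004,   15.5146]), 'wrist_force': array([ 0.0436, -0.9101, -0.024 ]), 'torque': array([ 0.0574,  0.0442, -0.0292]), 'grasp_force': 0.0, 'opening': 0.08516951596836816}
{'camera_matrix': array([[390.3995,   0.    , 317.0248],
       [  0.    , 390.3995, 199.4042],
       [  0.    ,   0.    ,   1.    ]]), 'xyz': array([0.9807, 0.3549, 1.0537]), 'orientation': array([ 31.9661,   0.7573, 121.8871])}
scene case_hinge [(array([361.7, 283.7]), 0.74)]
scene cradle [(array([360. , 267.8]), 0.79)]
scene log_center [(array([230.5, 200.9]), 0.71), (array([361.4, 269.1]), 0.7)]
scene stand [(array([273.9, 118.2]), 0.88), (array([230.7, 205.4]), 0.83), (array([281.3, 166.5]), 0.75)]
scene paint_jar [(array([308.6, 211.2]), 0.7), (array([229.4, 202.4]), 0.55)]
scene cup [(array([456.4, 268.2]), 0.65)]
scene mould [(array([222.1, 274.6]), 0.67)]
{'camera_matrix': array([[508.2827,   0.    , 321.0502],
       [  0.    , 508.2827, 190.6401],
       [  0.    ,   0.    ,   1.    ]]), 'xyz': array([0.2574, 0.047 , 1.7989]), 'orientation': array([  8.5752,  -0.2844, -89.5564])}
top case_hinge [(array([261. , 163.6]), 0.78), (array([396.2, 171.9]), 0.37)]
top cradle [(array([259.5, 154.6]), 0.56)]
top log_center [(array([434.4, 203.9]), 0.89), (array([394.3, 174.1]), 0.83), (array([359.7, 176.5]), 0.64)]
top stand [(array([380.6, 229.1]), 0.97), (array([427.4, 279.7]), 0.78), (array([396.7, 174.9]), 0.68)]
top paint_jar [(array([336.2, 204.4]), 0.47), (array([361.4, 123.1]), 0.4)]
top cup [(array([202.3, 221.3]), 0.62), (array([333.1, 204.6]), 0.47)]
top mould [(array([358.5, 119.3]), 0.9)]
```

```bash
python3 - <<'E'
import cv2,pickle
for n,(a,b,c,d) in {"scene":(60,340,150,520),"top":(80,320,150,480)}.items():
    im=pickle.load(open(n+"0.pkl","rb"))["color"][a:b,c:d]
    s=min(800/im.shape[1],600/im.shape[0]); print(n,s); cv2.imwrite(f"pics/{n}0z.png",cv2.resize(im,None,fx=s,fy=s,interpolation=2))
E
```

```text
scene 2.142857142857143
top 2.4242424242424243
```

View pics/scene0z.png

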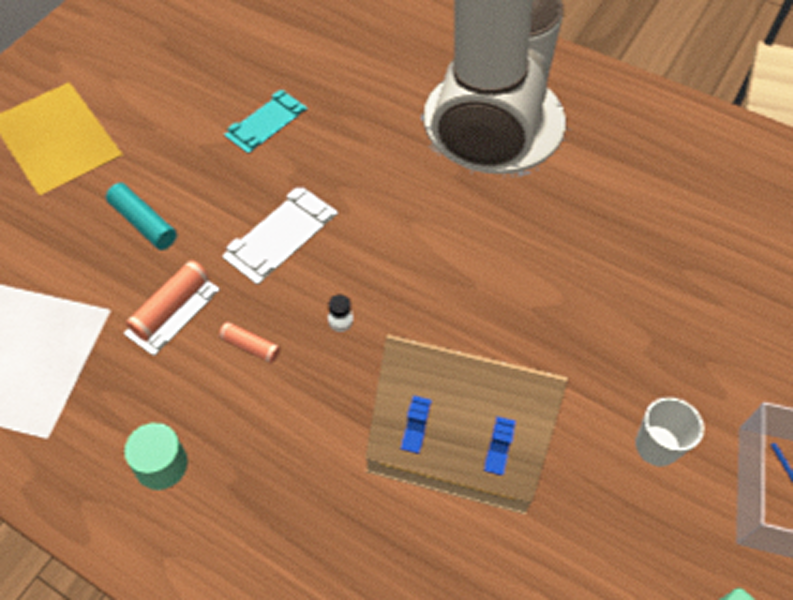

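View pics/top0z.png

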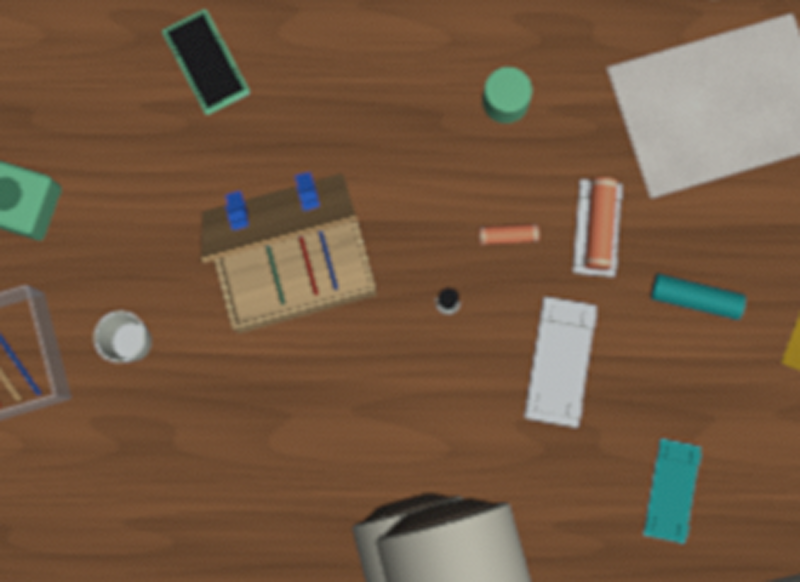

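Candidates (top view). Logs: peach large at (398,171), peach small at (360,177), turquoise at (438,202). The large peach one is meant. Stands: white small under that log at (397,174), white large at (381,229), turquoise at (427,282). The small white one is meant. I'll confirm in an enlarged crop and read the lid corners there too.

```bash
python3 - <<'E'
import cv2,pickle,numpy as np
t=pickle.load(open("top0.pkl","rb"))["color"];s=pickle.load(open("scene0.pkl","rb"))["color"]
rs=lambda im,f:cv2.resize(im,None,fx=f,fy=f,interpolation=2)
a=rs(t[145:220,225:315],4.4)[:300,:396]; b=rs(s[205:305,310:430],3.3)[:300,:396]
c=rs(t[145:200,380:412],5)[:275]; d=rs(s[170:230,200:290],4.4)[:264,:396]
can=np.zeros((600,800,3),np.uint8)
for im,(r,k) in((a,(0,0)),(b,(0,400)),(c,(310,0)),(d,(310,400))):
    can[r:r+im.shape[0],k:k+im.shape[1]]=im[:600-r]
cv2.imwrite("pics/comp1.png",can)
E
```

```text
(no output)
```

View pics/comp1.png

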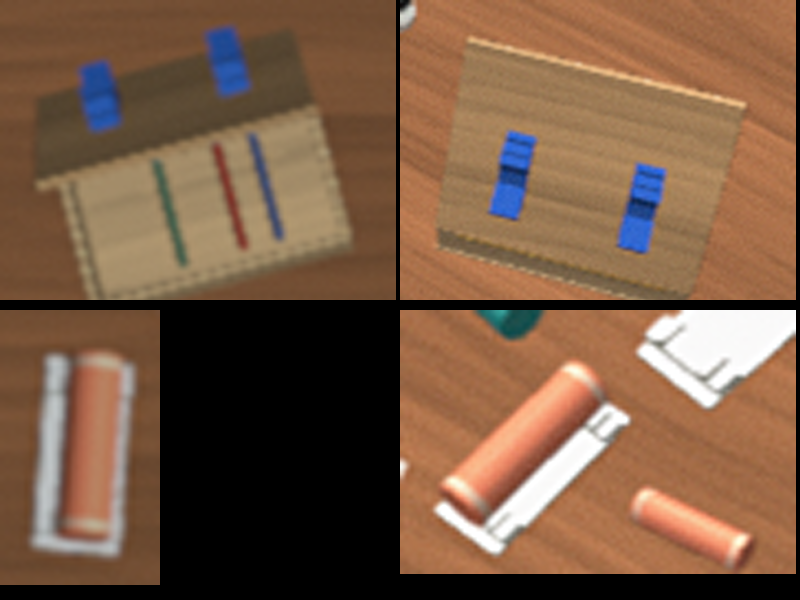

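The crop confirms it: the large peach log lies on the small white stand at top (398,172), with the small peach log loose beside it. Next I fit the case, lid and log poses.

```bash
cat > fit.py <<'E'
from h import *
from scipy.optimize import least_squares
def fitlog(cams,boxes,x0,z=0.032,fixz=True):
    obs=[]
    for c,(r0,r1,c0,c1) in zip(cams,boxes):
        im=c["color"][r0:r1,c0:c1].astype(float); b,g,r=im[...,0],im[...,1],im[...,2]
        m=((r>150)&(r-b>65)&(r-g>55)).astype(np.uint8)
        n,l,s,ce=cv2.connectedComponentsWithStats(m); k=1+np.argmax(s[1:,4]); m=(l==k).astype(np.uint8)
        h=cv2.convexHull(cv2.findNonZero(m)); M=cv2.moments(m,True)
        obs.append(feat(M,(c0,r0))); print("mask",s[k],obs[-1])
    def res(p):
        zz=z if fixz else p[3]; o=[]
        for c,f in zip(cams,obs):
            a=np.linspace(0,2*np.pi,40); P=[]
            for e in(-.065,.065):
                loc=np.c_[np.full(40,e),.02*np.cos(a),.02*np.sin(a)]
                P.append(loc@R.from_euler('z',p[2]).as_matrix().T+[p[0],p[1],zz])
            q=np.array([proj(c,x) for x in np.vstack(P)]).astype(np.float32)
            o+=list(np.array(feat(cv2.moments(cv2.convexHull(q)),(0,0)))-f)
        return np.array(o)*np.tile([1,1,8],len(cams))
    s=least_squares(res,x0 if fixz else list(x0)+[z]); return s.x,s.fun
def feat(M,off):
    return np.array([M["m10"]/M["m00"]+off[0],M["m01"]/M["m00"]+off[1],.5*np.arctan2(2*M["mu11"],M["mu20"]-M["mu02"])%np.pi])
def lidpts(p,L):  # p: hx,hy,yaw,a ; L: d,y,h
    x,y,w,a=p[:4]; d,yy,h=L
    loc=[-d*np.cos(a)+h*np.sin(a),yy,d*np.sin(a)+h*np.cos(a)]
    return R.from_euler('z',w).as_matrix()@loc+[x,y,.06]
E
python3 - <<'E'
from fit import *
import pickle
np.set_printoptions(precision=4,suppress=True)
t=pickle.load(open("top0.pkl","rb"));s=pickle.load(open("scene0.pkl","rb"))
F=.175
obs=[(t,(F,.105,0),(233.6,187)),(t,(F,-.105,0),(297.3,169.5)),(t,(0,.105,.008),(233.2,167.3)),(t,(0,-.105,.008),(291.6,152.5)),
(s,(F,-.105,0),(330.6,216.5)),(s,(F,.105,0),(414.5,236.5)),(s,(0,-.105,.008),(321.2,274.7)),(s,(0,.105,.008),(397.9,292.9)),
(s,(0,0,0),(361.7,283.7)),(t,(0,0,0),(261,163.6)),(s,(.075,0,.046),(360,267.8)),(t,(.075,0,.046),(259.5,154.6))]
r=lambda p:np.concatenate([proj(c,lidpts(p,L))-q for c,L,q in obs])
o=least_squares(r,[.5,.2,.2,1.2],loss="soft_l1"); print(o.x,r(o.x).reshape(-1,2))
print("box front rim right",proj(t,R.from_euler('z',o.x[2]).as_matrix()@[-.17,-.105,0]+[*o.x[:2],.06]),"seen 304.3 199.1")
g,f=fitlog([t,s],[(145,200,380,412),(170,230,200,260)],[.35,-.2,.1]); print("log",g,np.degrees(g[2]),f)
for n,px,z in(("jar",(336.2,204.4),0),("cup",(202.3,221.3),0),("mould",(358.5,119.3),0)): print(n,atz(t,px,z))
for n,px,z in(("jar",(308.6,211.2),0),("cup",(456.4,268.2),0),("mould",(222.1,274.6),0)): print(n,atz(s,px,z))
for px in ((391.8,181.8),): print("standtop",[atz(t,d["location"],0) for d in bot.mark_of("top","stand")])
E
```

```text
[0.6205 0.2459 0.2856 1.0375] [[-1.3062  0.2048]
 [-0.9611 -0.1425]
 [-0.7119  0.2535]
 [-0.7919 -1.0926]
 [-0.884  -0.4607]
 [ 0.0816 -0.5835]
 [-1.2802 -1.4354]
 [ 0.2165  0.5646]
 [-2.8529 -2.3732]
 [ 1.3648 -2.0354]
 [ 1.4999  1.5   ]
 [-0.1463  1.0893]]
box front rim right [304.5021 199.8791] seen 304.3 199.1
mask [ 14  11  10  31 209] [398.4402 171.0574   1.6365]
mask [   0    0   60   60 2149] [230.3369 201.3462   2.3729]
log [ 0.591  -0.2195 -0.0934] -5.351813140262465 [-3.7838  1.4105  0.1278 -0.5182 -0.1572 -0.0205]
jar [ 0.4796 -0.0142  0.    ]
cup [0.4153 0.46   0.    ]
mould [ 0.7938 -0.0948  0.    ]
jar [ 0.4803 -0.0038  0.    ]
cup [0.4189 0.4572 0.    ]
mould [ 0.7852 -0.1017  0.    ]
standtop [array([ 0.3928, -0.1717,  0.    ]), array([ 0.2175, -0.3335,  0.    ]), array([ 0.5884, -0.2316,  0.    ])]
```

```bash
sed -i 's/m=((r>150).*/m=((r>TH[0])\&(r-b>65)\&(r-g>TH[1])).astype(np.uint8)/; s/^def fitlog/TH=(195,60)\ndef fitlog/' fit.py
python3 - <<'E'
import fit
from fit import *
import pickle
t=pickle.load(open("top0.pkl","rb"));s=pickle.load(open("scene0.pkl","rb"))
for n,c,p in(("t",t,(398,171)),("tt",t,(385,195)),("s",s,(231,201)),("ss",s,(245,195)),("ss",s,(205,180))): print(n,c["color"][p[1],p[0]])
for th in((150,55),(170,60),(195,70),(195,85)):
  fit.TH=th
  try:
    g,f=fitlog([t,s],[(145,200,380,412),(170,228,200,252)],[.59,-.22,-.1]); print(th,"log",g,np.degrees(g[2]),f)
    g,f=fitlog([t],[(145,200,380,412)],[.59,-.22,-.1]); print(g)
  except Exception as e: print(e)
E
```

```text
t [ 90 120 183]
tt [ 45  70 104]
s [ 67  90 159]
ss [177 182 181]
ss [ 73 109 162]
mask [ 14  11  10  31 209] [398.44019139 171.05741627   1.6364641 ]
mask [   0    0   52   58 1762] [226.10329171 199.95346198   1.95204113]
(150, 55) log [ 0.59488939 -0.23205091 -0.08176633] -4.684865892212756 [-0.25513076  0.37139146  0.02496283 -0.25334716  0.34360497  3.29514331]
mask [ 14  11  10  31 209] [398.44019139 171.05741627   1.6364641 ]
[ 0.59626083 -0.23292386 -0.09932966]
mask [15 12  5 29 75] [397.04       170.92         1.65285078]
mask [  0  13  43  30 433] [222.44803695 197.99538106   2.72792571]
(170, 60) log [ 0.5970505  -0.23955311 -0.13667589] -7.830951848010537 [ 3.25825791 -0.07346247  0.33871914  1.07630255  1.69659038 -2.50746106]
mask [15 12  5 29 75] [397.04       170.92         1.65285078]
[ 0.59667957 -0.22805106 -0.10086184]
attempt to get argmax of an empty sequence
attempt to get argmax of an empty sequence
```

```bash
python3 - <<'E'
import fit
from fit import *
import pickle
t=pickle.load(open("top0.pkl","rb"));s=pickle.load(open("scene0.pkl","rb"))
for nm,c,px in(("top",t,(398.8,172)),("scene",s,(228.4,199.5))): print(nm,atz(c,px,.032))
e=[atz(s,p,.032)[:2] for p in(((590-400)/4.4+200,(382-310)/4.4+170),((460-400)/4.4+200,(500-310)/4.4+170))]; d=e[0]-e[1]; print("ends",e,np.linalg.norm(d),np.degrees(np.arctan2(d[1],d[0])))
e=[atz(t,p,.032)[:2] for p in((400,153),(397.4,191))]; d=e[0]-e[1]; print(e,np.linalg.norm(d),np.degrees(np.arctan2(d[1],d[0])))
for k in((130,40),(140,45)):
  for c,b in((t,(145,200,380,412)),):
    r0,r1,c0,c1=b; im=c["color"][r0:r1,c0:c1].astype(int); m=((im[...,2]>k[0])&(im[...,2]-im[...,0]>k[1])).astype(np.uint8)
    f=feat(cv2.moments(m,True),(c0,r0)); print(k,m.sum(),f,atz(c,f[:2],.032))
im=s["color"][170:228,200:252].astype(int); m=((im[...,2]*1.0/im[...,1]>1.6)&(im[...,2]>120)).astype(np.uint8); f=feat(cv2.moments(m,True),(200,170)); print(m.sum(),f,atz(s,f[:2],.032))
for d in bot.mark_of("top","stand")[2:]: pass
E
```

```text
top [ 0.59295527 -0.23422953  0.032     ]
scene [ 0.58973348 -0.22732513  0.032     ]
ends [array([ 0.52682798, -0.21819441]), array([ 0.65156562, -0.23480491])] 0.12583873652007602 172.4149155952886
[array([ 0.66175072, -0.23953927]), array([ 0.52493153, -0.22827574])] 0.13728203730755614 -4.706216397372873
(130, 40) 331 [398.39274924 171.67673716   1.64670959] [ 0.59410605 -0.23280509  0.032     ]
(140, 45) 304 [398.57894737 171.30921053   1.64396635] [ 0.59543464 -0.23348423  0.032     ]
304 [228.68421053 201.04605263   2.38230766] [ 0.59369795 -0.22302209  0.032     ]
```

Emit:
{"method": "arm_command", "body": {
  "series": [
    [0,0,-0.05,0],
    [0.036,-0.034,-0.08,0],
    [0.072,-0.07,-0.08,0],
    [0.107,-0.104,-0.08,0],
    [0.143,-0.138,-0.08,0]
  ],
  "hand": 0,
  "grip_force": 60
}}

```text
time: 1.4
ee_pos: [0.2453, -0.3625, 0.2857]
tcp_rot: [179.9, -0.0, 15.5]
wrist_force: [1.6, -0.9, 0.7]
opening: 0.0126
grasp_force: 0.0
```

Emit:
{"method": "arm_command", "body": {
  "series": [
    [0.036,-0.034,0,0],
    [0.072,-0.069,0,0],
    [0.107,-0.104,0,0],
    [0.143,-0.138,0,0],
    [0.179,-0.173,0,0]
  ]
}}

```text
time: 1.9
ee_pos: [0.3715, -0.1477, 0.2857]
tcp_rot: [180.0, -0.1, 15.5]
wrist_force: [1.1, -0.7, 0.3]
opening: 0.0002
grasp_force: 0.0
```

Emit:
{"method": "arm_command", "body": {
  "series": [
    [0.036,-0.034,0,0],
    [0.072,-0.069,0,0],
    [0.107,-0.104,0,0],
    [0.143,-0.138,0,0],
    [0.179,-0.173,0,-0.016]
  ]
}}

```text
time: 2.4
ee_pos: [0.4977, 0.067, 0.2856]
tcp_rot: [180.0, -0.0, 16.5]
wrist_force: [0.9, -1.0, 1.1]
opening: -0.0001
grasp_force: 0.0
```

Emit:
{"method": "arm_command", "body": {
  "series": [
    [0.036,-0.034,0,0],
    [0.072,-0.069,0,0],
    [0.107,-0.104,0,0],
    [0.142,-0.137,0,0],
    [0.142,-0.137,0,0]
  ]
}}

```text
time: 2.9
ee_pos: [0.6043, 0.2159, 0.282]
tcp_rot: [-178.9, 0.2, 19.2]
wrist_force: [0.1, -0.5, -0.7]
opening: -0.0002
grasp_force: 0.0
```

Emit:
{"method": "arm_command", "body": {
  "series": [
    [0,0,0,0],
    [0,0,0.02,0],
    [0,0,0.04,0],
    [0,0,0.06,0],
    [0,0,0.06,0]
  ]
}}

```text
time: 3.4
ee_pos: [0.6007, 0.2125, 0.2239]
tcp_rot: [-178.9, 0.2, 19.0]
wrist_force: [-0.3, 0.2, -0.3]
opening: -0.0001
grasp_force: 0.0
```

```bash
python3 - <<'E'
from h import *
o=bot.get_obs(); print(o["q"],o["ee_pos"],o["tcp_rot"])
w=.2856;Rm=R.from_euler('z',w).as_matrix()
print("case-local",Rm.T@(o["ee_pos"]-[.6205,.2459,0]))
c=bot.camera("scene"); s=bot.camera("top")
can=np.hstack([cv2.resize(c["color"][150:320,280:450],(400,400)),cv2.resize(s["color"][120:230,210:320],(400,400))]); cv2.imwrite("pics/pre.png",can)
E
```

```text
[ 18.95877591  18.41408023  27.82244232  99.59265557   1.07900286
 179.9753798 ] [0.60069187 0.21254186 0.2238703 ] [-178.92091806    0.18382984   18.98339187]
case-local [-0.02840386 -0.02642628  0.2238703 ]
```

View pics/pre.png

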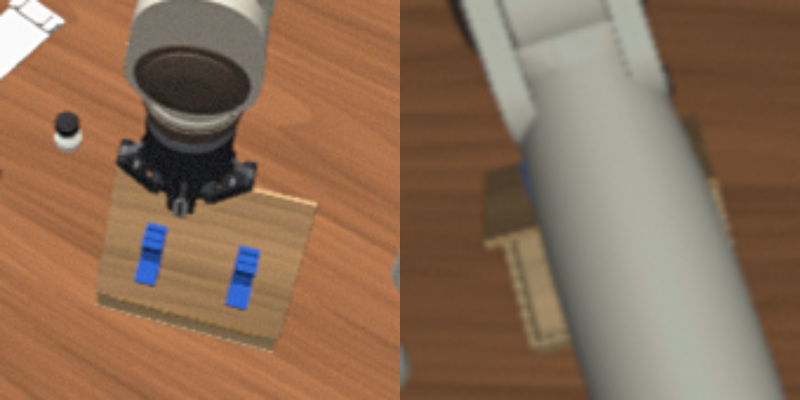

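Emit:
{"method": "arm_command", "body": {
  "series": [
    [0,0,0,-0.1],
    [0,0,0,-0.2],
    [0,0,0,-0.2],
    [0,0,0,-0.2],
    [0,0,0,-0.2]
  ]
}}

```text
time: 4.0
ee_pos: [0.6023, 0.2138, 0.2261]
tcp_rot: [-178.9, -0.2, 30.4]
wrist_force: [-0.2, -0.0, 0.3]
opening: 0.0001
grasp_force: 0.0
```

Emit:
{"method": "arm_command", "body": {
  "series": [
    [-0.01,-0.002,0.014,0],
    [-0.029,-0.007,0.028,0],
    [-0.039,-0.01,0.034,0],
    [-0.048,-0.012,0.04,0],
    [-0.048,-0.012,0.04,0]
  ]
}}

```text
time: 4.5
ee_pos: [0.5535, 0.2003, 0.1854]
tcp_rot: [-178.9, -0.2, 30.4]
wrist_force: [0.4, -0.5, 0.1]
opening: -0.0001
grasp_force: 0.0
```

Emit:
{"method": "arm_command", "body": {
  "series": [
    [-0.006,-0.001,0.005,0],
    [-0.011,-0.003,0.01,0],
    [-0.017,-0.004,0.015,0],
    [-0.023,-0.006,0.02,0],
    [-0.023,-0.006,0.02,0]
  ]
}}

```text
time: 5.0
ee_pos: [0.5305, 0.1941, 0.1647]
tcp_rot: [-178.9, -0.1, 30.5]
wrist_force: [0.4, -0.1, 0.2]
opening: 0.0003
grasp_force: 0.0
```

```bash
python3 - <<'E'
from h import *
c=bot.camera("scene"); cv2.imwrite("pics/push1.png",cv2.resize(c["color"][150:320,280:450],(600,600)))
o=bot.get_obs();print(o["wrist_force"])
E
```

```text
[0.70600969 0.59670779 0.1689043 ]
```

View pics/push1.png

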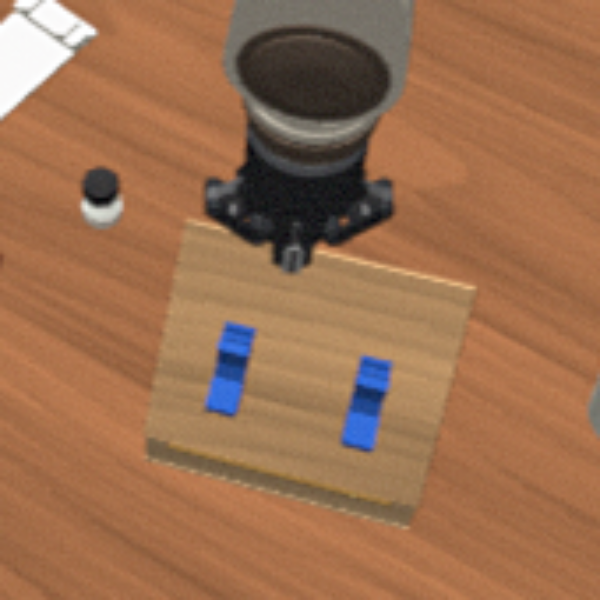

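Lid front-edge corners are now at scene (333,212) and (414.6,231.6), about 4.5 px higher than before, so the lid may have begun to move. I'll compute the angle.

```bash
python3 - <<'E'
from fit import *
import pickle
c=pickle.load(open("scene0.pkl","rb"))
for a in(.7,.8,.9,1.04,1.15): print(a,proj(c,lidpts((.6205,.2459,.2856,a),(.175,-.105,0))),proj(c,lidpts((.6205,.2459,.2856,a),(.175,.105,0))))
o=bot.get_obs();w=.2856;print(R.from_euler('z',w).as_matrix().T@(o["ee_pos"]-[.6205,.2459,0]))
E
```

```text
0.7 [333.81739534 208.77378797] [414.10633473 227.31207787]
0.8 [332.79520209 210.0934128 ] [414.44456574 228.9969874 ]
0.9 [331.60928959 212.10872473] [414.62294936 231.40477936]
1.04 [329.68557422 216.11847575] [414.58448565 236.00537375]
1.15 [327.97383875 220.23941044] [414.30500503 240.61937679]
[-0.10058022 -0.02424696  0.16500472]
```

Emit:
{"method": "arm_command", "body": {
  "series": [
    [-0.009,-0.002,0.011,0],
    [-0.018,-0.004,0.025,0],
    [-0.025,-0.006,0.039,0],
    [-0.031,-0.008,0.053,0],
    [-0.031,-0.008,0.053,0]
  ]
}}

```text
time: 5.55
ee_pos: [0.4991, 0.1862, 0.111]
tcp_rot: [-178.9, -0.0, 30.5]
wrist_force: [-0.3, -0.2, -0.5]
opening: -0.0001
grasp_force: 0.0
```

Emit:
{"method": "arm_command", "body": {
  "series": [
    [-0.003,-0.001,0.01,0],
    [-0.006,-0.001,0.02,0],
    [-0.008,-0.002,0.03,0],
    [-0.009,-0.002,0.038,0],
    [-0.009,-0.002,0.038,0]
  ]
}}

```text
time: 6.05
ee_pos: [0.4906, 0.1842, 0.0731]
tcp_rot: [-178.9, -0.1, 30.5]
wrist_force: [-0.9, -0.7, 0.8]
opening: 0.0001
grasp_force: 0.0
```

Emit:
{"method": "arm_command", "body": {
  "series": [
    [0,0,0.002,0],
    [0,0,0.004,0],
    [0,0,0.005,0],
    [0,0,0.006,0],
    [0,0,0.006,0]
  ]
}}

```text
time: 6.55
ee_pos: [0.4914, 0.1845, 0.0686]
tcp_rot: [-178.9, -0.2, 30.5]
wrist_force: [-0.2, 0.3, 0.6]
opening: -0.0001
grasp_force: 0.4
```

```bash
python3 - <<'E'
from h import *
c=bot.camera("scene"); cv2.imwrite("pics/push2.png",cv2.resize(c["color"][150:320,280:450],(600,600)))
o=bot.get_obs();print(o["wrist_force"],o["ee_pos"])
E
```

```text
[-1.35864545 -0.58139642 -0.12899116] [0.49137674 0.18449794 0.06863981]
```

View pics/push2.png

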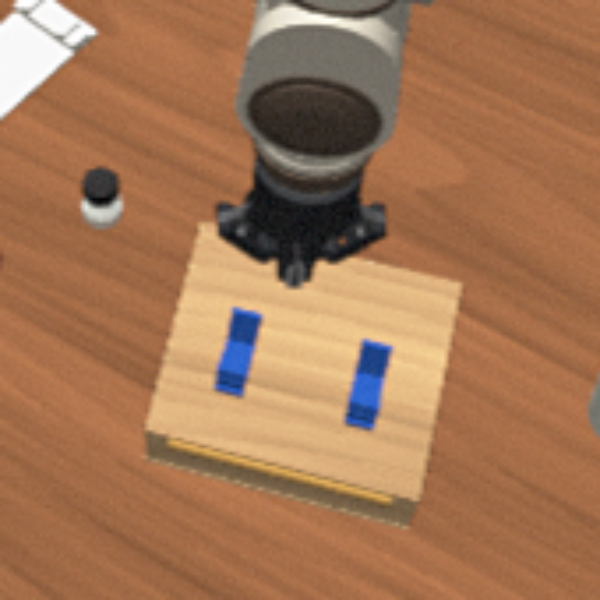

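The lid is near closed: the top face is bright and its front corners sit at crop (200,225) and (462,283). I'll press a little further until there is clear force.

Emit:
{"method": "arm_command", "body": {
  "series": [
    [0,0,0.001,0],
    [0,0,0.002,0],
    [0,0,0.003,0],
    [0,0,0.003,0],
    [0,0,0.003,0]
  ]
}}

```text
time: 7.1
ee_pos: [0.4913, 0.1846, 0.0655]
tcp_rot: [-178.9, -0.2, 30.5]
wrist_force: [-0.8, -0.6, 0.3]
opening: 0.0
grasp_force: 0.1
```

Emit:
{"method": "arm_command", "body": {
  "series": [
    [0,0,0.001,0],
    [0,0,0.002,0],
    [0,0,0.003,0],
    [0,0,0.004,0],
    [0,0,0.004,0]
  ]
}}

```text
time: 7.6
ee_pos: [0.4912, 0.1846, 0.0614]
tcp_rot: [-178.9, -0.2, 30.5]
wrist_force: [-0.6, 0.3, 1.5]
opening: -0.0
grasp_force: 0.2
```

```bash
python3 - <<'E'
from fit import *
c=bot.camera("scene"); t=bot.camera("top")
o=bot.get_obs();print(o["wrist_force"],o["torque"],o["joint_efforts"],o["ee_pos"])
print("tcp px",(proj(c,o["ee_pos"])-[280,150])*600/170)
for L in((.175,-.105,.008),(.175,.105,.008),(0,-.105,.008),(0,.105,.008)):
  for a in(0,.1,.2): print(L,a,(proj(c,lidpts((.6205,.2459,.2856,a),L))-[280,150])*600/170)
cv2.imwrite("pics/push3.png",cv2.resize(c["color"][150:320,280:450],(600,600)))
E
```

```text
[-0.48582336 -0.37970622  0.75026102] [-0.0440549   0.0082144   0.01137447] [-5.95191905e-04 -4.80307674e+01  4.66757834e+01  1.15477768e-02
  6.17992552e-02  1.29714890e-04] [0.49124761 0.18464049 0.06143554]
tcp px [288.66781678 293.22002155]
(0.175, -0.105, 0.008) 0 [199.28759557 230.67671831]
(0.175, -0.105, 0.008) 0.1 [199.41154496 221.7697457 ]
(0.175, -0.105, 0.008) 0.2 [199.00431322 214.57811351]
(0.175, 0.105, 0.008) 0 [454.67290548 290.25748477]
(0.175, 0.105, 0.008) 0.1 [458.48210225 281.94642085]
(0.175, 0.105, 0.008) 0.2 [462.0150613  275.45726094]
(0, -0.105, 0.008) 0 [143.28253238 424.789462  ]
(0, -0.105, 0.008) 0.1 [143.00538763 425.77084843]
(0, -0.105, 0.008) 0.2 [142.73142987 426.78261817]
(0, 0.105, 0.008) 0 [419.30184187 495.7436328 ]
(0, 0.105, 0.008) 0.1 [419.11722885 496.78214551]
(0, 0.105, 0.008) 0.2 [418.91642973 497.84701786]
```

View pics/push3.png

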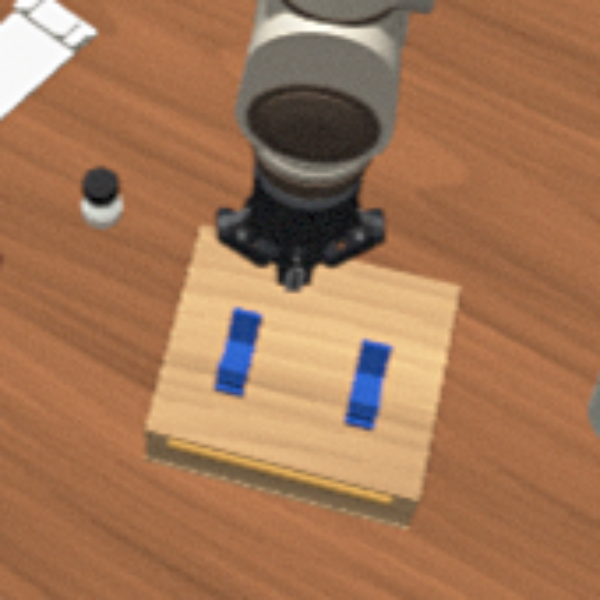

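Emit:
{"method": "arm_command", "body": {
  "series": [
    [0,0,0.001,0],
    [0,0,0.002,0],
    [0,0,0.003,0],
    [0,0,0.004,0],
    [0,0,0.004,0]
  ]
}}

```text
time: 8.2
ee_pos: [0.4912, 0.1847, 0.0574]
tcp_rot: [-178.9, -0.2, 30.5]
wrist_force: [-0.0, 0.0, 1.3]
opening: -0.0001
grasp_force: 0.1
```

Emit:
{"method": "arm_command", "body": {
  "series": [
    [0,0,0.001,0],
    [0,0,0.002,0],
    [0,0,0.003,0],
    [0,0,0.003,0],
    [0,0,0.003,0]
  ]
}}

```text
time: 8.7
ee_pos: [0.4912, 0.1848, 0.0545]
tcp_rot: [-178.9, -0.2, 30.5]
wrist_force: [0.2, -0.6, -0.2]
opening: -0.0002
grasp_force: 0.0
```

Emit:
{"method": "arm_command", "body": {
  "series": [
    [0,0,0.001,0],
    [0,0,0.002,0],
    [0,0,0.002,0],
    [0,0,0.003,0],
    [0,0,0.003,0]
  ]
}}

```text
time: 9.2
ee_pos: [0.4912, 0.1848, 0.0515]
tcp_rot: [-178.9, -0.2, 30.5]
wrist_force: [0.6, 0.2, 1.1]
opening: 0.0001
grasp_force: 0.3
```

```bash
python3 - <<'E'
from fit import *
c=bot.camera("scene"); o=bot.get_obs(); print(o["wrist_force"],o["ee_pos"])
im=cv2.resize(c["color"][200:300,315:435],(720,600),interpolation=2)
# overlay predicted closed lid edges
for h,col in((.008,(0,255,0)),):
  q=[(proj(c,lidpts((.6205,.2459,.2856,0),(d,y,h)))-[315,200])*6 for d,y in((.175,-.105),(.175,.105),(0,.105),(0,-.105))]
  cv2.polylines(im,[np.int32(q)],True,col,1)
cv2.circle(im,tuple(np.int32((proj(c,o["ee_pos"])-[315,200])*6)),4,(0,0,255),1)
cv2.imwrite("pics/push4.png",im)
E
```

```text
[-0.37963943 -1.2777269   0.19085815] [0.49117929 0.18481504 0.0514986 ]
```

View pics/push4.png

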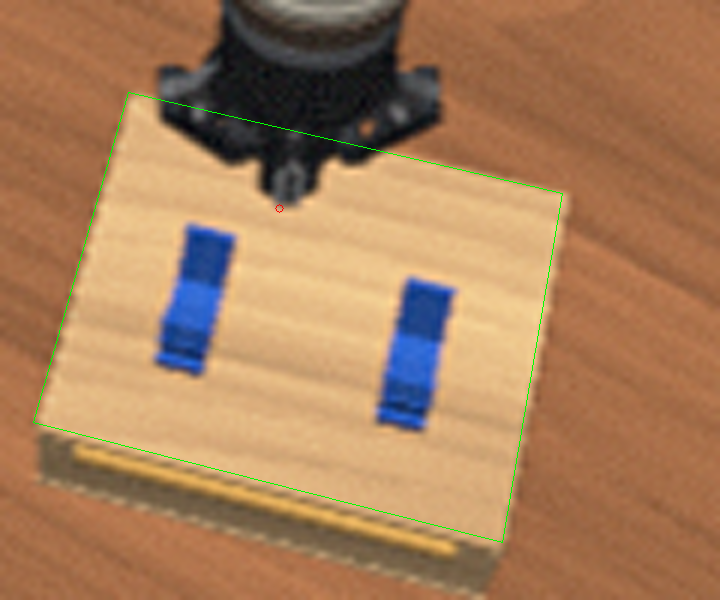

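The lid outline now agrees with the predicted closed one to about 1 px. I'll keep lowering in small steps until force appears.

Emit:
{"method": "arm_command", "body": {
  "series": [
    [0,0,0.0005,0],
    [0,0,0.001,0],
    [0,0,0.0015,0],
    [0,0,0.002,0],
    [0,0,0.002,0]
  ]
}}

```text
time: 9.75
ee_pos: [0.4911, 0.1848, 0.0495]
tcp_rot: [-178.9, -0.2, 30.5]
wrist_force: [0.2, -0.3, 0.8]
opening: 0.0003
grasp_force: 0.4
```

Emit:
{"method": "arm_command", "body": {
  "series": [
    [0,0,0.0005,0],
    [0,0,0.001,0],
    [0,0,0.0015,0],
    [0,0,0.002,0],
    [0,0,0.002,0]
  ]
}}

```text
time: 10.25
ee_pos: [0.4911, 0.1849, 0.0475]
tcp_rot: [-178.9, -0.2, 30.5]
wrist_force: [-0.8, 0.0, -0.3]
opening: -0.0
grasp_force: 0.3
```

```bash
python3 - <<'E'
from fit import *
c=bot.camera("scene"); o=bot.get_obs()
im=cv2.resize(c["color"][200:300,315:435],(720,600),interpolation=2)
cv2.imwrite("pics/push5raw.png",im)
old=cv2.imread("pics/push4.png")
g=lambda x:cv2.cvtColor(x,cv2.COLOR_BGR2GRAY).astype(np.float32)
for nm,(r0,r1,c0,c1) in dict(gripper=(60,200,160,440),tip=(150,205,255,325),cradR=(275,430,375,460),cradL=(225,375,155,240),frontR=(170,230,480,545)).items():
    print(nm,np.round(np.array(cv2.phaseCorrelate(g(old)[r0:r1,c0:c1],g(im)[r0:r1,c0:c1])[0])/6,2))
for a in(0,.03,.06): print(a,[np.round(proj(c,lidpts((.6205,.2459,.2856,a),(.075,y,.03))),2) for y in(-.05,.05)],np.round(proj(c,lidpts((.6205,.2459,.2856,a),(.175,.105,.008))),2))
# front edge profile along case-x direction at y=+.08
for a in(-.03,0,.03): print(a,[np.round((proj(c,lidpts((.6205,.2459,.2856,a),(.175,y,.008)))),2) for y in(.06,.09,-.09)])
def pr(y):
    v=[];G=g(c["color"])
    ds=np.arange(.14,.215,.0025)
    for d in ds:
        p=proj(c,lidpts((.6205,.2459,.2856,0),(d,y,.008))); v.append(float(cv2.getRectSubPix(G,(1,1),tuple(map(float,p)))[0,0]))
    return list(zip(np.round(ds*1e3,1),np.round(v)))
for y in(.09,.075,-.09): print(y,[x for x in pr(y)][4:22])
E
```

```text
gripper [-0.01  0.02]
tip [-0.02  0.04]
cradR [-0.01  0.  ]
cradL [0.04 0.02]
frontR [-0.01  0.04]
0 [array([347.5 , 247.04]), array([384.14, 256.02])] [408.82 232.24]
0.03 [array([347.47, 246.99]), array([384.19, 255.99])] [409.16 231.48]
0.06 [array([347.42, 246.97]), array([384.23, 255.99])] [409.48 230.77]
-0.03 [array([392.7 , 229.35]), array([403.2 , 231.81]), array([341.44, 217.38])]
0 [array([392.97, 228.54]), array([403.52, 231.  ]), array([341.5 , 216.53])]
0.03 [array([393.23, 227.77]), array([403.82, 230.24]), array([341.54, 215.73])]
0.09 [(np.float64(150.0), np.float64(192.0)), (np.float64(152.5), np.float64(194.0)), (np.float64(155.0), np.float64(196.0)), (np.float64(157.5), np.float64(198.0)), (np.float64(160.0), np.float64(192.0)), (np.float64(162.5), np.float64(182.0)), (np.float64(165.0), np.float64(183.0)), (np.float64(167.5), np.float64(189.0)), (np.float64(170.0), np.float64(190.0)), (np.float64(172.5), np.float64(177.0)), (np.float64(175.0), np.float64(138.0)), (np.float64(177.5), np.float64(122.0)), (np.float64(180.0), np.float64(119.0)), (np.float64(182.5), n
[... 928 characters left out ...]
.0), np.float64(185.0)), (np.float64(152.5), np.float64(186.0)), (np.float64(155.0), np.float64(184.0)), (np.float64(157.5), np.float64(185.0)), (np.float64(160.0), np.float64(181.0)), (np.float64(162.5), np.float64(160.0)), (np.float64(165.0), np.float64(141.0)), (np.float64(167.5), np.float64(124.0)), (np.float64(170.0), np.float64(106.0)), (np.float64(172.5), np.float64(100.0)), (np.float64(175.0), np.float64(101.0)), (np.float64(177.5), np.float64(111.0)), (np.float64(180.0), np.float64(115.0)), (np.float64(182.5), np.float64(110.0)), (np.float64(185.0), np.float64(90.0)), (np.float64(187.5), np.float64(59.0)), (np.float64(190.0), np.float64(54.0)), (np.float64(192.5), np.float64(71.0))]
```

```bash
python3 - <<'E'
from h import *
g=lambda n:cv2.cvtColor(cv2.imread(n),cv2.COLOR_BGR2GRAY)[40:240,120:480].astype(np.float32)
a,b=g("pics/push4.png"),g("pics/push5raw.png")
print("meandiff",np.abs(a-b)[0:110,60:300].mean())
M=np.eye(2,3,dtype=np.float32)
r=cv2.findTransformECC(a[0:90,60:300],b[0:90,60:300],M,cv2.MOTION_TRANSLATION); print(r[0],r[1][:,2]/6)
p=np.array([.4912,.1848,.15]);c=bot.camera("scene")
print("4mm z drop px",proj(c,p-[0,0,.004])-proj(c,p)); o=bot.get_obs(); print(o)
E
```

```text
meandiff 10.124091
0.9735164807142846 [-0.17969726  0.8226285 ]
4mm z drop px [-0.1360657   0.73738629]
{'time': 10.35, 'q': array([ 19.98077363,   1.4385088 , -11.09164738,  77.47097118,
         1.09444395, 169.47196568]), 'qd': array([ 0.00518683, -0.02767075,  0.08524957,  0.0213455 ,  0.05853562,
        0.01911293]), 'joint_efforts': array([ 1.79117988e-02, -4.80115843e+01,  4.64723217e+01, -7.71461776e-02,
        7.20579224e-02, -7.44335375e-04]), 'ee_pos': array([0.49119346, 0.18491184, 0.04750905]), 'tcp_rot': array([-178.92377001,   -0.19885294,   30.50692953]), 'wrist_force': array([ 0.80965984, -0.96752869, -0.15253584]), 'torque': array([-0.08915234, -0.01987954, -0.02372871]), 'grasp_force': 0.16302694877481372, 'opening': -0.00014285367945459843}
```

Emit:
{"method": "arm_command", "body": {
  "series": [
    [0,0,0.0005,0],
    [0,0,0.001,0],
    [0,0,0.0015,0],
    [0,0,0.002,0],
    [0,0,0.002,0]
  ]
}}

```text
time: 10.85
ee_pos: [0.4911, 0.1849, 0.0455]
tcp_rot: [-178.9, -0.2, 30.5]
wrist_force: [-0.5, 0.1, 0.6]
opening: -0.0
grasp_force: 0.4
```

Emit:
{"method": "arm_command", "body": {
  "series": [
    [0,0,0.0005,0],
    [0,0,0.001,0],
    [0,0,0.0015,0],
    [0,0,0.002,0],
    [0,0,0.002,0]
  ]
}}

```text
time: 11.35
ee_pos: [0.4911, 0.1849, 0.0435]
tcp_rot: [-178.9, -0.2, 30.5]
wrist_force: [-0.3, -0.9, 0.6]
opening: 0.0004
grasp_force: 0.3
```

```bash
python3 - <<'E'
from fit import *
o=bot.get_obs(); print(o["wrist_force"],o["ee_pos"])
c=bot.camera("scene"); s=bot.camera("top")
im=cv2.resize(c["color"][195:275,325:425],(800,600)[:2],interpolation=2)
q=tuple(np.int32((proj(c,o["ee_pos"])-[325,195])*[8,7.5])); cv2.circle(im,q,3,(0,0,255),1)
cv2.imwrite("pics/push6.png",im)
E
```

```text
[-0.32320821 -0.93595864  0.58270592] [0.49112152 0.18494614 0.04348167]
```

View pics/push6.png

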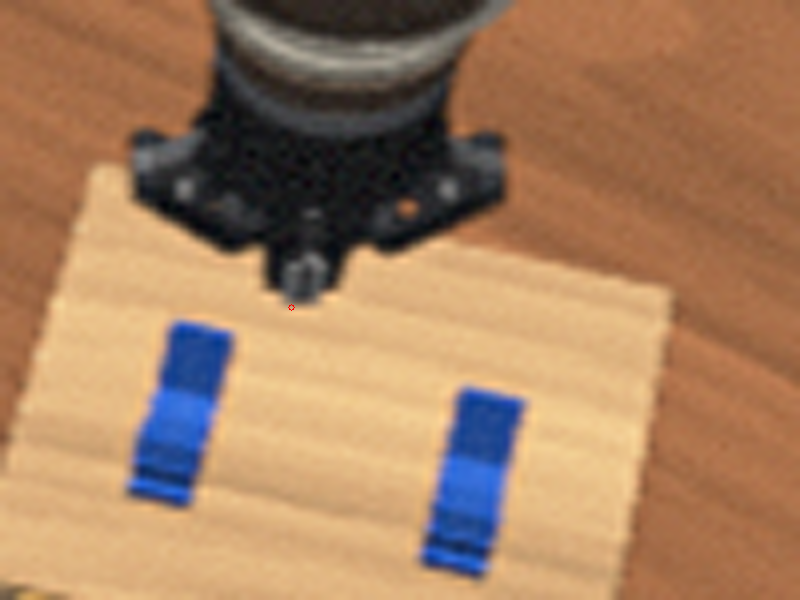

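```bash
python3 - <<'E'
from fit import *
g=lambda x:cv2.cvtColor(x,cv2.COLOR_BGR2GRAY).astype(np.float32)
A=g(cv2.resize(cv2.imread("pics/push3.png"),(170,170),interpolation=cv2.INTER_AREA)) # off 280,150
B=g(cv2.resize(cv2.imread("pics/push5raw.png"),(120,100),interpolation=cv2.INTER_AREA)) # off 315,200
c=bot.camera("scene"); C=g(c["color"])
def prof(im,off,y):
    ds=np.arange(.15,.205,.001); v=np.array([cv2.getRectSubPix(im,(1,1),tuple(map(float,proj(c,lidpts((.6205,.2459,.2856,0),(d,y,.008)))-off)))[0,0] for d in ds])
    k=np.argmin(np.convolve(v,[1]*4+[-1]*4,'valid')*-1); return round(ds[k+4]*1e3,1)
for n,im,off in(("z.0614",A,(280,150)),("z.0475",B,(315,200)),("z.0435",C,(0,0))):
    print(n,[prof(im,np.array(off),y) for y in(.03,.045,.06,.07,.08,.09,.1)])
print([ (a,(proj(c,lidpts((.6205,.2459,.2856,a),(.175,.08,.008)))-proj(c,lidpts((.6205,.2459,.2856,0),(.175,.08,.008))))) for a in(.05,)],proj(c,lidpts((.6205,.2459,.2856,0),(.185,.08,.008)))-proj(c,lidpts((.6205,.2459,.2856,0),(.175,.08,.008))))
print(R.from_euler('z',.2856).as_matrix().T@(bot.get_obs()["ee_pos"]-[.6205,.2459,0]))
E
```

```text
z.0614 [np.float64(154.0), np.float64(195.0), np.float64(174.0), np.float64(154.0), np.float64(174.0), np.float64(154.0), np.float64(173.0)]
z.0475 [np.float64(197.0), np.float64(193.0), np.float64(184.0), np.float64(167.0), np.float64(183.0), np.float64(183.0), np.float64(166.0)]
z.0435 [np.float64(195.0), np.float64(166.0), np.float64(190.0), np.float64(187.0), np.float64(165.0), np.float64(182.0), np.float64(164.0)]
[(0.05, array([ 0.48451938, -1.24963837]))] [ 0.56265782 -3.02464202]
[-0.14125502 -0.02198416  0.0435105 ]
```

```bash
cat > edge.py <<'E'
from fit import *
g=lambda x:cv2.cvtColor(x,cv2.COLOR_BGR2GRAY).astype(np.float32)
def prof(c,im,off,y):
    ds=np.arange(.155,.205,.001); v=np.array([cv2.getRectSubPix(im,(1,1),tuple(map(float,proj(c,lidpts((.6205,.2459,.2856,0),(d,y,.008)))-off)))[0,0] for d in ds])
    lo,hi=v[-15:].mean(),v[:12].mean(); k=np.argmax(v<(lo+hi)/2); return round(ds[k]*1e3,1)
def lidedge(c,im,off=(0,0)): return [float(prof(c,im,np.array(off),y)) for y in np.arange(.04,.1,.01)]
E
python3 - <<'E'
from edge import *
A=g(cv2.resize(cv2.imread("pics/push3.png"),(170,170),interpolation=cv2.INTER_AREA))
D=g(cv2.resize(cv2.imread("pics/push2.png"),(170,170),interpolation=cv2.INTER_AREA))
B=g(cv2.resize(cv2.imread("pics/push5raw.png"),(120,100),interpolation=cv2.INTER_AREA))
c=bot.camera("scene"); C=g(c["color"])
for n,im,off in((".0686",D,(280,150)),("z.0614",A,(280,150)),("z.0475",B,(315,200)),("z.0435",C,(0,0))): print(n,lidedge(c,im,off))
E
```

```text
.0686 [185.0, 185.0, 185.0, 185.0, 185.0, 185.0]
z.0614 [182.0, 182.0, 182.0, 182.0, 182.0, 182.0]
z.0475 [178.0, 175.0, 175.0, 175.0, 174.0, 174.0]
z.0435 [178.0, 173.0, 173.0, 172.0, 172.0, 172.0]
```

The lid is still following the fingers (edge reading 185→172). My closed reference was biased, so I continue down until it stops.

Emit:
{"method": "arm_command", "body": {
  "series": [
    [0,0,0.0005,0],
    [0,0,0.001,0],
    [0,0,0.0015,0],
    [0,0,0.002,0],
    [0,0,0.002,0]
  ]
}}

```text
time: 12.05
ee_pos: [0.4912, 0.185, 0.0422]
tcp_rot: [-178.9, -0.2, 30.5]
wrist_force: [-1.8, -1.8, 6.6]
opening: -0.0001
grasp_force: 3.1
```

Emit:
{"method": "arm_command", "body": {
  "series": [
    [0,0,0.0005,0],
    [0,0,0.001,0],
    [0,0,0.0015,0],
    [0,0,0.002,0],
    [0,0,0.002,0]
  ]
}}

```text
time: 12.55
ee_pos: [0.4912, 0.185, 0.042]
tcp_rot: [-179.0, -0.3, 30.5]
wrist_force: [-7.7, -3.2, 21.1]
opening: -0.0001
grasp_force: 10.4
```

```bash
python3 - <<'E'
from edge import *
c=bot.camera("scene"); print(lidedge(c,g(c["color"])))
t=bot.camera("top"); im=t["color"]
w=.2856
# table-plane hints: lid bottom-front vs box in scene
cv2.imwrite("pics/p7.png",cv2.resize(c["color"][200:310,315:435],(654,600),interpolation=2))
o=bot.get_obs(); print(o["wrist_force"],o["joint_efforts"])
E
```

```text
[178.0, 173.0, 172.0, 172.0, 171.0, 171.0]
[-8.11842697 -4.40084913 21.06849165] [ 3.74175841e-01 -3.81005645e+01  4.05899298e+01 -3.99550214e+00
  2.24807449e-01 -1.37761643e-02]
```

Hard stop at 21 N, so the lid is closed. The contact came at TCP z=0.042 instead of 0.068, so I'll touch the bare table with the shut fingers to learn where the fingertips really are.

Emit:
{"method": "arm_command", "body": {
  "series": [
    [0,0,-0.03,0],
    [0,0,-0.08,0],
    [-0.045,0.02,-0.08,0],
    [-0.09,0.04,-0.08,0],
    [-0.135,0.06,-0.07,0]
  ]
}}

```text
time: 13.15
ee_pos: [0.4056, 0.063, 0.109]
tcp_rot: [-179.0, -0.3, 30.6]
wrist_force: [0.7, -1.5, 0.1]
opening: -0.0001
grasp_force: 0.0
```

Emit:
{"method": "arm_command", "body": {
  "series": [
    [-0.006,0.002,0.03,0],
    [-0.006,0.002,0.06,0],
    [-0.006,0.002,0.08,0],
    [-0.006,0.002,0.085,0],
    [-0.006,0.002,0.085,0]
  ]
}}

```text
time: 13.65
ee_pos: [0.4008, 0.0605, 0.0228]
tcp_rot: [-178.9, -0.1, 30.5]
wrist_force: [-0.1, -0.3, -0.2]
opening: -0.0002
grasp_force: 0.0
```

```bash
python3 - <<'E'
from edge import *
c=bot.camera("scene"); print(lidedge(c,g(c["color"])))
o=bot.get_obs(); print(o["wrist_force"],o["ee_pos"])
im=cv2.resize(c["color"][170:300,290:430],(646,600),interpolation=2)
cv2.circle(im,tuple(np.int32((proj(c,o["ee_pos"])-[290,170])*4.615)),3,(0,0,255),1)
cv2.imwrite("pics/p7.png",im)
E
```

```text
[173.0, 173.0, 172.0, 172.0, 171.0, 171.0]
[0.28776699 1.31000075 0.90595927] [0.40142461 0.06059927 0.02363826]
```

View pics/p7.png

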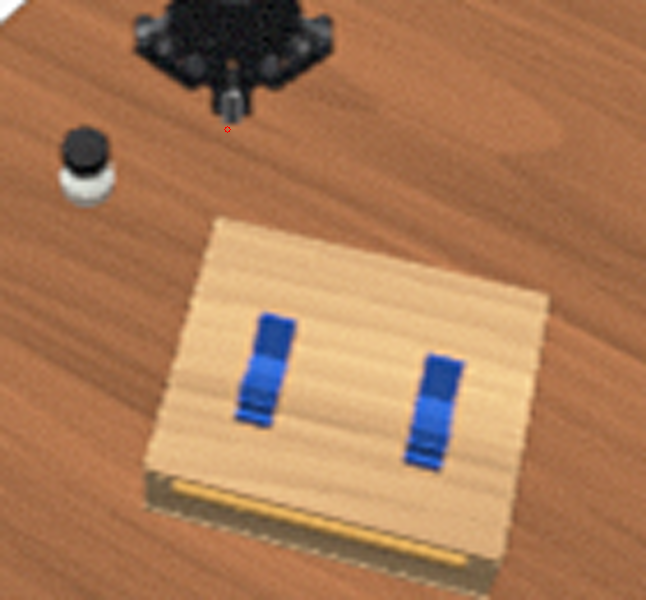

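The lid stays closed flat. The jar is untouched at crop (86,165), and the real fingertip at (232,122) shows about 1.5 px above the projected TCP (227,129). Now the table touch.

Emit:
{"method": "arm_command", "body": {
  "series": [
    [0,0,0.002,0],
    [0,0,0.005,0],
    [0,0,0.008,0],
    [0,0,0.01,0],
    [0,0,0.01,0]
  ]
}}

```text
time: 14.2
ee_pos: [0.4009, 0.0607, 0.0127]
tcp_rot: [-178.9, -0.2, 30.5]
wrist_force: [0.1, -0.5, -0.1]
opening: 0.0001
grasp_force: 0.0
```

Emit:
{"method": "arm_command", "body": {
  "series": [
    [0,0,0.001,0],
    [0,0,0.002,0],
    [0,0,0.003,0],
    [0,0,0.004,0],
    [0,0,0.004,0]
  ]
}}

```text
time: 14.7
ee_pos: [0.4009, 0.0608, 0.0088]
tcp_rot: [-178.9, -0.2, 30.5]
wrist_force: [-0.2, -0.7, 0.8]
opening: -0.0
grasp_force: 0.0
```

Emit:
{"method": "arm_command", "body": {
  "series": [
    [0,0,0.001,0],
    [0,0,0.002,0],
    [0,0,0.003,0],
    [0,0,0.004,0],
    [0,0,0.004,0]
  ]
}}

```text
time: 15.2
ee_pos: [0.4009, 0.0608, 0.0048]
tcp_rot: [-178.9, -0.2, 30.5]
wrist_force: [0.1, -0.0, -1.2]
opening: 0.0002
grasp_force: 0.0
```

Emit:
{"method": "arm_command", "body": {
  "series": [
    [0,0,0.001,0],
    [0,0,0.002,0],
    [0,0,0.003,0],
    [0,0,0.004,0],
    [0,0,0.004,0]
  ]
}}

```text
time: 15.7
ee_pos: [0.4009, 0.0609, 0.0009]
tcp_rot: [-178.9, -0.2, 30.5]
wrist_force: [0.1, 0.4, -0.5]
opening: -0.0001
grasp_force: 0.0
```

Emit:
{"method": "arm_command", "body": {
  "series": [
    [0,0,0.001,0],
    [0,0,0.002,0],
    [0,0,0.003,0],
    [0,0,0.003,0],
    [0,0,0.003,0]
  ]
}}

```text
time: 16.2
ee_pos: [0.4009, 0.0609, -0.002]
tcp_rot: [-178.9, -0.2, 30.5]
wrist_force: [0.7, 0.2, 0.7]
opening: 0.0
grasp_force: 0.0
```

Emit:
{"method": "arm_command", "body": {
  "series": [
    [0,0,0.001,0],
    [0,0,0.002,0],
    [0,0,0.003,0],
    [0,0,0.004,0],
    [0,0,0.005,0]
  ]
}}

```text
time: 16.7
ee_pos: [0.4009, 0.061, -0.0071]
tcp_rot: [-178.9, -0.2, 30.5]
wrist_force: [0.5, 0.8, -0.8]
opening: -0.0002
grasp_force: 0.0
```

Emit:
{"method": "arm_command", "body": {
  "series": [
    [0,0,0.001,0],
    [0,0,0.002,0],
    [0,0,0.003,0],
    [0,0,0.004,0],
    [0,0,0.005,0]
  ]
}}

```text
time: 17.2
ee_pos: [0.4009, 0.0611, -0.0121]
tcp_rot: [-178.9, -0.2, 30.5]
wrist_force: [-0.5, -0.2, 0.8]
opening: -0.0008
grasp_force: 0.0
```

Emit:
{"method": "arm_command", "body": {
  "series": [
    [0,0,0.002,0],
    [0,0,0.004,0],
    [0,0,0.006,0],
    [0,0,0.007,0],
    [0,0,0.008,0]
  ]
}}

```text
time: 17.7
ee_pos: [0.4008, 0.0612, -0.0201]
tcp_rot: [-178.9, -0.2, 30.5]
wrist_force: [0.3, 0.7, 0.6]
opening: -0.0
grasp_force: 0.0
```

Emit:
{"method": "arm_command", "body": {
  "series": [
    [0,0,0.001,0],
    [0,0,0.002,0],
    [0,0,0.003,0],
    [0,0,0.004,0],
    [0,0,0.004,0]
  ]
}}

```text
time: 18.2
ee_pos: [0.4007, 0.0613, -0.0241]
tcp_rot: [-178.9, -0.2, 30.5]
wrist_force: [0.9, -0.2, 0.4]
opening: -0.0001
grasp_force: 0.0
```

Emit:
{"method": "arm_command", "body": {
  "series": [
    [0,0,0.001,0],
    [0,0,0.002,0],
    [0,0,0.003,0],
    [0,0,0.003,0],
    [0,0,0.003,0]
  ]
}}

```text
time: 18.7
ee_pos: [0.401, 0.0613, -0.0259]
tcp_rot: [-178.9, -0.2, 30.5]
wrist_force: [-5.3, -1.4, 13.6]
opening: 0.0
grasp_force: 6.5
```

```bash
python3 - <<'E'
from h import *
c=bot.camera("scene"); 
print("p7 tip at z=.049",atz(c,(232/4.615+290,122/4.615+170),.049),"ee .4012 .0606")
print("push6 tip z=.069",atz(c,(303/8+325,300/7.5+195),.069),"ee .4911 .1849")
E
```

```text
p7 tip at z=.049 [0.40936374 0.06723526 0.049     ] ee .4012 .0606
push6 tip z=.069 [0.49870305 0.19141045 0.069     ] ee .4911 .1849
```

True tip height is ee_z + 0.0255: the table touch came at −0.0255, and the lid contact gives 0.042 + 0.0255 ≈ 0.068, so the lid is fully closed. Now to the log.

Emit:
{"method": "arm_command", "body": {
  "series": [
    [0,0,-0.05,0.14],
    [0,0,-0.1,0.28],
    [0,0,-0.127,0.42],
    [0.003,0.05,-0.127,0.56],
    [0.005,0.1,-0.127,0.637]
  ]
}}

```text
time: 19.25
ee_pos: [0.4572, -0.0356, 0.0997]
tcp_rot: [-178.6, 0.3, -5.3]
wrist_force: [1.1, 0.3, -0.2]
opening: -0.0002
grasp_force: 0.0
```

Emit:
{"method": "arm_command", "body": {
  "series": [
    [0.03,0.036,0,0.012],
    [0.06,0.071,0,0.012],
    [0.092,0.108,0,0.012],
    [0.122,0.145,0,0.012],
    [0.153,0.181,0,0.012]
  ],
  "hand": 0.0854
}}

```text
time: 19.75
ee_pos: [0.5924, -0.2305, 0.0919]
tcp_rot: [-178.6, 0.5, -5.9]
wrist_force: [0.9, -0.1, 0.7]
opening: 0.0721
grasp_force: 0.0
```

Emit:
{"method": "arm_command", "body": {
  "series": [
    [0,0,0,0],
    [0,0,0,0],
    [0,0,0,0],
    [0,0,0,0],
    [0,0,0,0]
  ]
}}

```text
time: 20.25
ee_pos: [0.5915, -0.2277, 0.0934]
tcp_rot: [-178.6, 0.4, -5.9]
wrist_force: [-0.4, 0.4, -0.7]
opening: 0.0852
grasp_force: 0.0
```

```bash
python3 - <<'E'
from h import *
o=bot.get_obs(); print(o["ee_pos"],o["tcp_rot"],o["q"])
for n in("scene","top"):
    c=bot.camera(n); print(n,[(np.round(atz(c,d["location"],.032),4),round(d["confidence"],2)) for d in bot.mark_of(n,"log_center")])
    print(" stand",[(np.round(atz(c,d["location"],0),4),round(d["confidence"],2)) for d in bot.mark_of(n,"stand")])
E
```

```text
[ 0.59149771 -0.22765567  0.09339341] [-178.6004533     0.4259097    -5.85336846] [-21.65438141  16.62292134  11.09272664  85.26075759   1.23068462
 164.19569403]
scene [(array([ 0.5929, -0.2213,  0.032 ]), 0.95), (array([ 0.4752, -0.3721,  0.032 ]), 0.4), (array([0.494 , 0.0108, 0.032 ]), 0.15)]
 stand [(array([ 0.3812, -0.1678,  0.    ]), 0.92), (array([ 0.5909, -0.219 ,  0.    ]), 0.91), (array([ 0.2163, -0.3315,  0.    ]), 0.89)]
top [(array([ 0.4789, -0.3637,  0.032 ]), 0.65), (array([ 0.5809, -0.2096,  0.032 ]), 0.53), (array([ 0.586 , -0.0902,  0.032 ]), 0.49)]
 stand [(array([ 0.22  , -0.3367,  0.    ]), 0.77), (array([ 0.4763, -0.0096,  0.    ]), 0.72), (array([ 0.5862, -0.2388,  0.    ]), 0.41), (array([0.6252, 0.2488, 0.    ]), 0.17)]
```

Emit:
{"method": "arm_command", "body": {
  "series": [
    [0,0,0.03,0],
    [0,0,0.06,0],
    [0,0,0.085,0],
    [0,0,0.1,0],
    [0,0,0.11,0]
  ]
}}

```text
time: 21.05
ee_pos: [0.5905, -0.2256, -0.0187]
tcp_rot: [-178.6, 0.6, -5.9]
wrist_force: [0.2, -0.3, 0.8]
opening: 0.0856
grasp_force: 0.0
```

Emit:
{"method": "arm_command", "body": {
  "series": [
    [0,0,0,0],
    [0,0,0,0],
    [0,0,0,0],
    [0,0,0,0],
    [0,0,0,0]
  ],
  "hand": 0.0,
  "grip_force": 50
}}

```text
time: 21.55
ee_pos: [0.5918, -0.2262, -0.016]
tcp_rot: [-178.6, 0.4, -5.9]
wrist_force: [-1.4, -0.9, 6.0]
opening: 0.0392
grasp_force: 49.9
```

Emit:
{"method": "arm_command", "body": {
  "series": [
    [0,0,-0.02,0],
    [0,0,-0.05,0],
    [0,0,-0.1,0],
    [0,0,-0.14,0],
    [0,0,-0.14,0]
  ]
}}

```text
time: 22.05
ee_pos: [0.5942, -0.2304, 0.1294]
tcp_rot: [-178.7, -0.0, -5.9]
wrist_force: [0.2, -0.7, -1.9]
opening: 0.0387
grasp_force: 50.6
```

```bash
python3 - <<'E'
from h import *
import pickle
o=bot.get_obs(); print(o["ee_pos"],o["tcp_rot"],o["wrist_force"],o["opening"],o["grasp_force"],o["q"])
for n in("scene","top"):
    c=bot.camera(n); pickle.dump(c,open(n+"1.pkl","wb")); print(n,[(np.round(d["location"],1),np.round(atz(c,d["location"],.1725),4),round(d["confidence"],2)) for d in bot.mark_of(n,"log_center")])
E
```

```text
[ 0.59419044 -0.23035177  0.12942847] [-1.78732632e+02 -3.68059064e-02 -5.92582096e+00] [ 0.2068799  -0.69011917 -1.87979536] 0.038733925428982977 50.62674522399902 [-21.78959604  16.61536687  15.05847502  88.75419398   1.2291527
 164.13248088]
scene [(array([218.8, 174.4]), array([ 0.5927, -0.2221,  0.1725]), 0.92), (array([264.1, 216.2]), array([ 0.6352, -0.0356,  0.1725]), 0.49)]
top [(array([357.7, 174.6]), array([ 0.5565, -0.078 ,  0.1725]), 0.64), (array([358.4, 122.4]), array([ 0.7318, -0.0808,  0.1725]), 0.62)]
```

```bash
python3 - <<'E'
from h import *
import pickle
c=pickle.load(open("scene1.pkl","rb")); ctr=np.array([.594,-.230,.1294+.0255+.0215]); a=np.radians(-6); ax=np.array([np.cos(a),np.sin(a),0])
for off in((0,.008,.018),(0,.014,.014),(0,.018,.008)):
  print(off)
  print([(int(s*1000),*map(int,cv2.getRectSubPix(c["color"],(1,1),tuple(map(float,proj(c,ctr+ax*s+off))))[0,0])) for s in np.arange(-.085,.0851,.005)])
E
```

```text
(0, 0.008, 0.018)
[(-85, 83, 125, 189), (-80, 79, 120, 182), (-75, 75, 115, 174), (-69, 82, 125, 186), (-64, 100, 134, 223), (-59, 162, 191, 235), (-54, 140, 171, 235), (-49, 105, 139, 239), (-44, 107, 141, 239), (-39, 104, 140, 239), (-34, 94, 127, 226), (-29, 96, 101, 138), (-24, 119, 115, 112), (-19, 86, 84, 84), (-14, 66, 63, 61), (-9, 73, 72, 71), (-4, 54, 65, 105), (0, 52, 66, 116), (5, 33, 35, 50), (10, 98, 133, 235), (15, 110, 146, 242), (20, 109, 144, 240), (25, 110, 142, 240), (30, 107, 143, 239), (35, 109, 145, 240), (40, 107, 144, 240), (45, 107, 142, 239), (50, 104, 138, 239), (55, 154, 183, 236), (60, 152, 183, 237), (65, 80, 107, 194), (70, 59, 79, 140), (75, 73, 107, 167), (80, 76, 115, 175), (85, 73, 111, 170)]
(0, 0.014, 0.014)
[(-85, 82, 122, 187), (-80, 76, 116, 176), (-75, 79, 121, 181), (-69, 79, 122, 184), (-64, 81, 115, 187), (-59, 120, 142, 181), (-54, 110, 132, 182), (-49, 77, 103, 186), (-44, 80, 106, 190), (-39, 73, 95, 168), (-34, 44, 42, 48), (-29, 61, 62, 59), (-24, 87, 88, 86), (-19, 59, 61, 58), (-14, 41, 39, 37), (-9, 32, 30, 29), (-4, 36, 36, 49), (
[... 349 characters left out ...]
)]
(0, 0.018, 0.008)
[(-85, 78, 119, 179), (-80, 76, 117, 176), (-75, 81, 124, 186), (-69, 77, 119, 179), (-64, 70, 103, 166), (-59, 79, 98, 140), (-54, 89, 104, 140), (-49, 62, 82, 145), (-44, 62, 82, 145), (-39, 58, 77, 136), (-34, 34, 41, 66), (-29, 27, 26, 25), (-24, 35, 35, 31), (-19, 37, 36, 35), (-14, 21, 21, 17), (-9, 20, 20, 21), (-4, 32, 30, 27), (0, 30, 28, 28), (5, 22, 21, 19), (10, 49, 52, 57), (15, 63, 77, 122), (20, 64, 82, 148), (25, 63, 85, 146), (30, 63, 84, 148), (35, 61, 81, 145), (40, 60, 81, 145), (45, 64, 83, 147), (50, 59, 80, 145), (55, 84, 101, 146), (60, 93, 110, 143), (65, 58, 78, 142), (70, 61, 80, 143), (75, 74, 110, 172), (80, 74, 112, 171), (85, 77, 117, 177)]
```

```bash
python3 - <<'E'
from fit import *
import pickle
np.set_printoptions(precision=4,suppress=True)
cams={n:pickle.load(open(n+"1.pkl","rb")) for n in("top","scene")}
B={}
for n,c in cams.items():
    im=c["color"].astype(int); m=((im[...,0]>im[...,2]+50)&(im[...,0]>im[...,1]+30)).astype(np.uint8)
    k,l,s,ce=cv2.connectedComponentsWithStats(m); 
    B[n]=[]
    for i in range(1,k):
        if s[i,4]>20 and np.hypot(*(ce[i]-proj(c,[.55,.225,.09])))<40:
            M=cv2.moments((l==i).astype(np.uint8),True); B[n].append((ce[i],feat(M,(0,0))[2])); print(n,s[i],ce[i])
sy=[-.05,.05]
def model(c,p,y,hw):
    P=[[x,y+e,z] for x in(-hw,hw) for e in(-.011,.011) for z in(.068,.1)]
    P=np.array(P)@R.from_euler('z',p[2]).as_matrix().T+[p[0],p[1],0]
    q=np.array([proj(c,v) for v in P],np.float32); M=cv2.moments(cv2.convexHull(q)); return np.array([M["m10"],M["m01"]])/M["m00"],M["m00"]
def res(p,use):
    r=[]
    for n in use:
        c=cams[n]; b=sorted(B[n],key=lambda v:v[0][0]); ys=[.05,-.05] if n=="top" else [-.05,.05]
        for (ce,_),y in zip(b,ys): r+=list(model(c,p,y,.025)[0]-ce)
    return np.array(r)
for use in(["top"],["scene"],["top","scene"]):
    o=least_squares(res,[.55,.225,.2856],args=(use,)); print(use,o.x,np.degrees(o.x[2]),o.fun)
print([model(cams[n],o.x,.05,.025)[1] for n in cams])
print("old cradle",np.array([.6205,.2459])-.075*np.array([np.cos(.2856),np.sin(.2856)]))
# markers on the known fixed things
for n in cams:
    bot.camera(n); print(n,[(np.round(atz(cams[n],d["location"],.106),4),round(d["confidence"],2)) for d in bot.mark_of(n,"cradle")],[(np.round(atz(cams[n],d["location"],.06),4),round(d["confidence"],2)) for d in bot.mark_of(n,"case_hinge")])
E
```

```text
top [277 168  10  18  91] [281.5824 176.4176]
top [249 176  10  18  97] [253.2887 184.0515]
scene [341 238  13  24 178] [347.1461 249.5899]
scene [378 247  12  24 182] [383.6154 258.5659]
['top'] [0.5504 0.224  0.2856] 16.362490868476023 [ 0.015   0.1128 -0.0232 -0.139 ]
['scene'] [0.5528 0.2264 0.2856] 16.366418710842527 [-0.0607 -0.0687  0.127  -0.0283]
['top', 'scene'] [0.5524 0.2256 0.2856] 16.363674628936312 [-0.44   -0.4574 -0.4818 -0.7069 -0.2547 -0.3454 -0.0856 -0.3113]
[115.53865057940129, 196.04444225295447]
old cradle [0.5485 0.2248]
top [(array([0.551 , 0.2245, 0.106 ]), 0.72)] []
scene [(array([0.5506, 0.2237, 0.106 ]), 0.75)] [(array([0.6247, 0.251 , 0.06  ]), 0.73), (array([ 0.8028, -0.068 ,  0.06  ]), 0.66)]
```

Emit:
{"method": "arm_command", "body": {
  "series": [
    [-0.006,-0.03,0,-0.14],
    [-0.012,-0.06,0,-0.28],
    [-0.018,-0.09,0,-0.42],
    [-0.024,-0.12,0,-0.56],
    [-0.03,-0.15,0,-0.7]
  ]
}}

```text
time: 23.05
ee_pos: [0.5771, -0.0759, 0.1261]
tcp_rot: [-178.6, -0.5, 34.5]
wrist_force: [1.1, 0.5, -2.2]
opening: 0.0386
grasp_force: 50.6
```

Emit:
{"method": "arm_command", "body": {
  "series": [
    [0.015,-0.026,0,-0.14],
    [0.03,-0.052,0,-0.28],
    [0.045,-0.078,0,-0.42],
    [0.06,-0.104,0,-0.56],
    [0.075,-0.13,0,-0.7]
  ]
}}

```text
time: 23.55
ee_pos: [0.5661, 0.0737, 0.1301]
tcp_rot: [-179.3, -1.3, 74.6]
wrist_force: [0.4, -1.0, -0.3]
opening: 0.0387
grasp_force: 50.6
```

Emit:
{"method": "arm_command", "body": {
  "series": [
    [0.03,-0.011,0,-0.13],
    [0.06,-0.022,0,-0.26],
    [0.09,-0.034,0,-0.39],
    [0.12,-0.046,0,-0.52],
    [0.142,-0.054,0,-0.555]
  ]
}}

```text
time: 24.05
ee_pos: [0.5524, 0.2257, 0.134]
tcp_rot: [179.9, -1.5, 106.4]
wrist_force: [0.7, -0.5, -1.6]
opening: 0.039
grasp_force: 50.6
```

Emit:
{"method": "arm_command", "body": {
  "series": [
    [0,0,0,0],
    [0,0,0,0],
    [0,0,0,0],
    [0,0,0,0],
    [0,0,0,0]
  ]
}}

```text
time: 24.55
ee_pos: [0.5531, 0.223, 0.1342]
tcp_rot: [179.9, -1.5, 106.0]
wrist_force: [0.0, 0.6, -1.8]
opening: 0.0387
grasp_force: 50.6
```

```bash
python3 - <<'E'
from h import *
o=bot.get_obs(); print(o["ee_pos"],o["tcp_rot"],o["wrist_force"],o["q"])
c=bot.camera("scene"); Rt=R.from_euler('xyz',o["tcp_rot"],degrees=True).as_matrix()
ctr=o["ee_pos"]+[0,0,.048]; a=np.radians(o["tcp_rot"][2]); ax=np.array([np.cos(a),np.sin(a),0])
print(Rt[:,0],Rt[:,2])
for off in((.012,0,.016),(.016,0,.012)):
  print([(int(round(s*1000)),*map(int,cv2.getRectSubPix(c["color"],(1,1),tuple(map(float,proj(c,ctr+ax*s+off))))[0,0])) for s in list(np.arange(-.075,-.044,.0025))+list(np.arange(.045,.0751,.0025))])
E
```

```text
[0.55310619 0.22304922 0.13419446] [179.93128727  -1.50098995 106.01338976] [ 1.24000299e-03  5.90429148e-01 -1.82753141e+00] [21.18657968 10.27057186  8.04414175 87.5697443   1.48867581 95.17673809]
[-0.27576733  0.96086744  0.02619422] [-0.00607326  0.02550863 -0.99965615]
[(-75, 132, 185, 228), (-72, 134, 190, 229), (-70, 130, 185, 226), (-67, 129, 181, 227), (-65, 119, 165, 237), (-62, 128, 159, 241), (-60, 166, 195, 239), (-57, 180, 208, 237), (-55, 147, 176, 238), (-52, 114, 149, 242), (-50, 111, 145, 242), (-47, 110, 144, 240), (-45, 110, 145, 240), (45, 103, 136, 232), (48, 105, 136, 232), (50, 106, 138, 233), (53, 116, 146, 233), (55, 145, 171, 229), (58, 164, 190, 226), (60, 147, 175, 227), (63, 120, 154, 229), (65, 121, 165, 231), (68, 130, 183, 229), (70, 135, 188, 230), (73, 136, 188, 231), (75, 134, 187, 230)]
[(-75, 129, 179, 223), (-72, 126, 178, 221), (-70, 126, 177, 220), (-67, 125, 174, 221), (-65, 113, 159, 219), (-62, 97, 131, 215), (-60, 129, 151, 210), (-57, 150, 173, 206), (-55, 136, 161, 210), (-52, 102, 132, 213), (-50, 85, 116, 210), (-47, 87, 117, 211), (-45, 89, 120, 212), (45, 84, 111, 196), (48, 85, 110, 197), (50, 80, 107, 195), (53, 82, 109, 194), (55, 99, 125, 196), (58, 126, 148, 191), (60, 125, 150, 188), (63, 99, 124, 188), (65, 96, 129, 202), (68, 122, 169, 222), (70, 133, 187, 228), (73, 132, 187, 228), (75, 133, 189, 230)]
```

The log is centred in the grip to within 0.5 mm. I lower to just above the V.

Emit:
{"method": "arm_command", "body": {
  "series": [
    [0.0015,-0.001,0.01,-0.006],
    [0.0015,-0.001,0.03,-0.006],
    [0.0015,-0.001,0.05,-0.006],
    [0.0015,-0.001,0.062,-0.006],
    [0.0015,-0.001,0.07,-0.006]
  ]
}}

```text
time: 25.1
ee_pos: [0.5505, 0.2265, 0.0627]
tcp_rot: [-180.0, -1.5, 106.4]
wrist_force: [0.4, -0.2, -0.0]
opening: 0.0387
grasp_force: 50.8
```

Emit:
{"method": "arm_command", "body": {
  "series": [
    [0,0,0,0],
    [0,0,0,0],
    [0,0,0,0],
    [0,0,0,0],
    [0,0,0,0]
  ]
}}

```text
time: 25.6
ee_pos: [0.5514, 0.2269, 0.0647]
tcp_rot: [179.9, -1.5, 106.4]
wrist_force: [0.3, -1.5, -0.8]
opening: 0.0387
grasp_force: 50.8
```

Reduce the grip to let the log pivot level, and go down in small steps.

Emit:
{"method": "arm_command", "body": {
  "series": [
    [0,0,0.001,0],
    [0,0,0.002,0],
    [0,0,0.003,0],
    [0,0,0.004,0],
    [0,0,0.004,0]
  ],
  "grip_force": 25
}}

```text
time: 26.1
ee_pos: [0.551, 0.2269, 0.0609]
tcp_rot: [179.9, -1.5, 106.4]
wrist_force: [-4.7, -0.1, 6.0]
opening: 0.0386
grasp_force: 51.3
```

```bash
cat > st.py <<'E'
from h import *
o=bot.get_obs(); np.set_printoptions(precision=3,suppress=True); w=.2856
Rm=R.from_euler('z',w).as_matrix()
print("F case",Rm.T@o["wrist_force"],"M case",Rm.T@o["torque"],"ee",o["ee_pos"],o["tcp_rot"],o["grasp_force"],o["time"])
E
python3 st.py
```

```text
F case [-4.538  1.25   6.046] M case [-0.186  0.773 -0.185] ee [0.551 0.227 0.061] [179.904  -1.505 106.43 ] 51.29992425441742 26.1
```

Emit:
{"method": "arm_command", "body": {
  "series": [
    [0,-0.0005,0,0],
    [0,-0.001,0,0],
    [0,-0.0015,0,0],
    [0,-0.0015,0.0005,0],
    [0,-0.0015,0.0005,0]
  ],
  "grip_force": 20
}}

```text
time: 26.6
ee_pos: [0.5496, 0.2264, 0.0598]
tcp_rot: [179.9, -1.5, 106.4]
wrist_force: [-2.8, -0.4, 5.8]
opening: 0.0385
grasp_force: 51.1
```

```bash
python3 st.py
```

```text
F case [-2.822  0.406  5.781] M case [-0.345  0.473 -0.125] ee [0.55  0.226 0.06 ] [179.931  -1.5   106.43 ] 51.13248646259308 26.6
```

Emit:
{"method": "arm_command", "body": {
  "series": [
    [0,-0.0003,0.0002,0],
    [0,-0.0006,0.0005,0],
    [0,-0.0009,0.0008,0],
    [0,-0.001,0.001,0],
    [0,-0.001,0.001,0]
  ],
  "grip_force": 20,
  "hand": 0.0
}}

```text
time: 27.1
ee_pos: [0.5489, 0.2262, 0.059]
tcp_rot: [179.9, -1.5, 106.4]
wrist_force: [-1.8, -1.1, 6.1]
opening: 0.0388
grasp_force: 51.2
```

```bash
python3 st.py
```

```text
F case [-2.051 -0.58   6.124] M case [-0.433  0.402 -0.169] ee [0.549 0.226 0.059] [179.889  -1.497 106.428] 51.172608733177185 27.1
```

Emit:
{"method": "arm_command", "body": {
  "series": [
    [0,-0.0003,0.0005,0],
    [0,-0.0006,0.001,0],
    [0,-0.0008,0.0015,0],
    [0,-0.001,0.002,0],
    [0,-0.001,0.002,0]
  ]
}}

```text
time: 27.6
ee_pos: [0.549, 0.2263, 0.0587]
tcp_rot: [179.7, -1.5, 106.4]
wrist_force: [-1.4, -1.9, 15.0]
opening: 0.0388
grasp_force: 52.1
```

```bash
python3 st.py
```

```text
F case [-1.839 -1.432 14.989] M case [-0.46   0.296 -0.295] ee [0.549 0.226 0.059] [179.704  -1.509 106.415] 52.06409454345703 27.6
```

Both saddles are touching, but the −y end carries more because the log twists in the grip. I'll relax the grip for a moment with the log lying in the V, then re-grip it level and press.

Emit:
{"method": "arm_command", "body": {
  "series": [
    [0,-0.0003,-0.0015,0],
    [0,-0.0003,-0.0015,0],
    [0,-0.0003,-0.0015,0],
    [0,-0.0003,-0.0015,0],
    [0,-0.0003,-0.0015,0]
  ],
  "hand": 0.043
}}

```text
time: 28.1
ee_pos: [0.5474, 0.2259, 0.0578]
tcp_rot: [180.0, -1.5, 106.4]
wrist_force: [1.5, -0.2, 0.6]
opening: 0.0432
grasp_force: 0.4
```

```bash
python3 st.py
```

```text
F case [ 1.378 -0.574  0.589] M case [-0.017 -0.163 -0.023] ee [0.547 0.226 0.058] [179.952  -1.506 106.437] 0.44113514944911003 28.1
```

Emit:
{"method": "arm_command", "body": {
  "series": [
    [0,0,0,0],
    [0,0,0,0],
    [0,0,0,0],
    [0,0,0,0],
    [0,0,0,0]
  ],
  "hand": 0.0,
  "grip_force": 50
}}

```text
time: 28.6
ee_pos: [0.5487, 0.2263, 0.0587]
tcp_rot: [179.8, -1.5, 106.4]
wrist_force: [6.3, 1.6, -0.6]
opening: 0.0389
grasp_force: 50.8
```

```bash
python3 st.py
```

```text
F case [ 6.53  -0.203 -0.616] M case [ 0.074 -1.224 -0.044] ee [0.549 0.226 0.059] [179.768  -1.511 106.434] 50.769163370132446 28.6
```

Emit:
{"method": "arm_command", "body": {
  "series": [
    [0,0.0006,0.0005,0],
    [0,0.0013,0.001,0],
    [0,0.0013,0.0015,0],
    [0,0.0013,0.0015,0],
    [0,0.0013,0.0015,0]
  ]
}}

```text
time: 29.1
ee_pos: [0.549, 0.2264, 0.0583]
tcp_rot: [179.8, -1.5, 106.4]
wrist_force: [-2.8, -1.0, 12.7]
opening: 0.0383
grasp_force: 51.8
```

```bash
python3 st.py
```

```text
F case [-2.996 -0.146 12.698] M case [-0.066  0.47  -0.074] ee [0.549 0.226 0.058] [179.832  -1.515 106.433] 51.79246366024017 29.1
```

Emit:
{"method": "arm_command", "body": {
  "series": [
    [0,-0.0002,-0.0002,0],
    [0,-0.0004,-0.0004,0],
    [0,-0.0004,-0.0004,0],
    [0,-0.0004,-0.0004,0],
    [0,-0.0004,-0.0004,0]
  ]
}}

```text
time: 29.6
ee_pos: [0.5489, 0.2263, 0.0584]
tcp_rot: [179.8, -1.5, 106.4]
wrist_force: [1.6, 1.1, 8.1]
opening: 0.039
grasp_force: 51.4
```

```bash
python3 st.py; python3 - <<'E'
from edge import *
c=bot.camera("scene"); o=bot.get_obs()
a=.2856; ax=np.array([-np.sin(a),np.cos(a),0]); ctr=np.array([.5515,.2250,.106])
im=c["color"]
for off in((.012,0,.016),):
  print([(int(round(s*1000)),*map(int,cv2.getRectSubPix(im,(1,1),tuple(map(float,proj(c,ctr+ax*s+off))))[0,0])) for s in list(np.arange(-.0725,-.044,.0025))+list(np.arange(.045,.073,.0025))])
m=((im[...,0].astype(int)>im[...,2].astype(int)+50)&(im[...,0].astype(int)>im[...,1].astype(int)+30)).astype(np.uint8)
k,l,s,ce=cv2.connectedComponentsWithStats(m); print([(s[i].tolist(),ce[i].round(1)) for i in range(1,k) if s[i,4]>15])
print([bot.mark_of("scene",n)[0]["location"] for n in("paint_jar","cup","mould")])
E
```

```text
F case [1.886 0.588 8.06 ] M case [ 0.043 -0.214 -0.048] ee [0.549 0.226 0.058] [179.807  -1.512 106.431] 51.350582242012024 29.6
[(-72, 132, 187, 229), (-70, 135, 188, 229), (-67, 132, 187, 229), (-65, 130, 183, 230), (-62, 114, 157, 226), (-60, 121, 150, 222), (-57, 146, 172, 218), (-55, 151, 177, 220), (-52, 125, 153, 222), (-50, 101, 131, 222), (-47, 96, 128, 224), (-45, 96, 128, 224), (45, 100, 130, 225), (48, 100, 131, 226), (50, 99, 130, 227), (53, 99, 132, 227), (55, 105, 136, 225), (58, 142, 168, 222), (60, 164, 189, 221), (63, 141, 166, 223), (65, 107, 141, 228), (68, 114, 160, 227), (70, 135, 190, 230), (73, 136, 191, 230)]
[([341, 252, 9, 10, 65], array([345.2, 256.7])), ([378, 262, 9, 9, 65], array([382.1, 266. ])), ([510, 267, 24, 39, 98], array([522. , 286.2]))]Traceback (most recent call last):
  File "<stdin>", line 9, in <module>
IndexError: list index out of range
```

Emit:
{"method": "arm_command", "body": {
  "series": [
    [0,0.0001,0.0001,0],
    [0,0.0002,0.0001,0],
    [0,0.0002,0.0001,0],
    [0,0.0002,0.0001,0],
    [0,0.0002,0.0001,0]
  ]
}}

```text
time: 30.3
ee_pos: [0.5489, 0.2264, 0.0584]
tcp_rot: [179.8, -1.5, 106.4]
wrist_force: [0.6, -0.3, 9.3]
opening: 0.0388
grasp_force: 51.3
```

Emit:
{"method": "arm_command", "body": {
  "series": [
    [0,0,0,0],
    [0,0,0,0],
    [0,0,0,0],
    [0,0,0,0],
    [0,0,0,0]
  ]
}}

```text
time: 30.8
ee_pos: [0.5489, 0.2264, 0.0583]
tcp_rot: [179.8, -1.5, 106.4]
wrist_force: [-0.9, -1.1, 9.0]
opening: 0.0384
grasp_force: 51.3
```

```bash
python3 st.py
```

```text
F case [-1.172 -0.809  8.983] M case [-0.021  0.147 -0.055] ee [0.549 0.226 0.058] [179.827  -1.512 106.435] 51.34886026382446 30.8
```

The push is about 9 N plus the log's weight, with almost no sideways force or moment, and the reading is steady. Handing in.

```bash
python3 -c "
from workcell import bot
print(bot.job_done())"
```

```text
the job is handed in; nothing more can be done
None
```

The lid is closed and the peach log is held in the V-cradle, pressed with about 9–10 N and near-zero sideways force; I opened the fingers once for about half a second to re-grip it level, and the jar, cup and mould were left alone, though my last position check of them failed.

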